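Clear and square up the parts-case pile

ROBOT

A 6-joint arm with a two-finger parallel gripper is mounted at the origin on the work surface; the furniture and walls round the work are solid. World frame = base frame: x ahead of the robot, y to its left, z up, the work surface at z = 0. Lengths are in m, angles in degrees, forces in N, time in s.
With the tool pointing down it reaches from about 0.4 to 0.825 m from the base axis. Payload 7 kg.
Tool frame: the origin (TCP) lies midway between the tips of the shut fingers; the grasp point (between the pads) lies 19 mm behind it; z points along the fingers, y is the direction in which the jaws open and shut (so a half turn about z gives the same grasp; the last joint's range is limited). The gripper opens to 88 mm and grips with 3 to 60 N. Pads are 19 mm wide; open, the fingers measure 130 mm over their backs; the gripper's body (78 mm by 193 mm) begins 47 mm behind the grasp point.
Start: joints at [84.861, 20.546, 0.682, 0, -70.136, -16.507], TCP at [0.249, 0.627, 0.227] pointing down, gripper open.
Joint ranges: [-176.03, 176.03], [-82.01, 121.73], [-58.28, 71.71], [-173.87, 95.51], [-174.79, -0.11], [-173.66, 173.66]. Speed limits (degrees/s): [136.94, 136.94, 172.46, 180, 180, 180].

INTERFACE

Orientations are given as [roll, pitch, yaw] about the fixed x, y, z axes, in that order (R = Rz(yaw) Ry(pitch) Rx(roll)).
In Python, from plant import get_state, imaging, r, models gives the robot as it stands.
- The arm moves only by the tool arm_command, never from a script. Its argument "commands" is a list of rows, each a list of 7 numbers: the shift along the tool's x, y, z in mm, then the turn, a rotation vector about the tool's x, y, z in rad, then the opening, from -1 (shut) to 1 (fully open). A call has 1 to 5 rows; each row is the pose to reach, as a shift and turn from the pose measured when the call began, along the tool's axes at that moment; what a row does not reach only later rows make up. A row lasts 1/8 s, in which the tool goes at most 62.5 mm and 10.7 degrees, less where a joint would pass 70% of its speed; a pose out of reach is approached as far as the arm can. A call with a gripper value outside its range is refused whole. The fingers move at their own pace and stop on an object; "squeeze" is the grip in N (left out, the last holds). Time passes only in rows, so rows that repeat a pose let the fingers close. It gives the time, the measured TCP pose, the force and the opening at its end, in the units of the state.
- get_state(): the state, without advancing time (a new reading comes with each control period).
- imaging.capture(name): name is "scene" or "top" or "wrist"; returns a dict with "pixels" (400x640x3 uint8, red, green, blue), "fx", "fy", "cx", "cy" (pixels), "rvec" (rotation vector, rad) and "tvec" (3), from world to camera coordinates, as OpenCV has them; the wrist camera has in their place "hand_eye" (4x4, takes a point from camera to tool coordinates, whose origin is the TCP and whose axes are the flange's). Camera axes: x right, y down, z forward; pixel columns grow to the right and rows downward; lengths in m; the calibration is good to about 2 mm. A picture is of the moment at which its call begins: read the wrist's pose just before it. There is no depth.
- r.close_job(): hands the job in, once; it reports no verdict.
Trained networks look in the newest picture that a camera, given by its name, has taken for a name from the list of things; names that differ only in an ending like _2 or _b are one class to them, and where a whole thing is asked for, a point or a joint stands for the part that bears it (a point fixed in the world has none). Each returns a list of dicts, best first, with "conf" (0 to 1); they miss things now and then, are a little off and sometimes report something else, mostly with a low value. They report only what shows in the picture. A call takes as long as a camera call. They do not tell look-alikes from the thing itself.
- models.outline_of(camera, name): "pixels" (400x640 bool, what is visible of it) and "rect" ([centre column, centre row, width, height] in pixels, round what is visible of it).
The state is a dict: "time_s": time; "joints": joint angles; "qd": joint speeds; "joint_torque": joint torques, N m; "tcp_pos": TCP position; "eef_rot": TCP orientation; "contact_force": force on the tool from outside, world axes, zero at the start; "moment": the same for the moment, N m; "gripper_width": finger opening in m.
Only numpy, scipy, OpenCV 4.12 (cv2) and the standard library are available. Lean on these libraries where they do the work, as an engineer would, in place of code of your own. Each camera call takes 0.05 s, during which the arm holds its last target. There are 200 camera calls.

TASK

A white bar offcut lies on the parts case on the loading shelf: first put it in the grey scrap bin behind the shelf, while the case stays on its shelf. Then move that case off the shelf onto the other parts case in the stacking fixture, and square the pile so that both cases lie flat, right up against the two steel posts and the blue end stop, and let go. Leave the tape roll, the vial and the black hub where they are.

Things in the scene. Friction and masses are not known exactly. Their poses are not given: they have to be found in the camera images.
- station: Stacking fixture, fixed to the desk: aluminium base plate 206 x 290 x 4 mm. Origin on the desk surface near the plate's middle; x points away from the robot (when unturned), y to its left, z up. The right half (negative y) is the stacking corner with two posts and an end stop, the left half the loading shelf.
- shelf_top (a point): Centre of the loading shelf's flat top, 39 mm above the desk, at station x = -16, y = 77 mm; the shelf is 164 mm in x, 110 mm in y. From its far edge (station x = 66 mm) a lip slopes down into the scrap bin. Toward the stacking corner it ends (y = 22 mm) at an open gap, floored only by the base plate: 45 mm from the shelf's edge to the side of a case that is home.
- end_stop (a point): Middle of the top edge of the face of the blue end stop that the cases' far short ends come up against: a plate 60 mm wide (y), 60 mm tall, at station x = 84 mm, y = -75 mm, facing the robot (-x).
- post_far (a point): Top centre of the far upright steel post, 12 mm thick, 60 mm tall, at station x = 55, y = -133 mm. The cases' right long sides come up against both posts at station y = -127 mm.
- post_near (a point): Top centre of the near steel post, just like the far one, at station x = -55, y = -133 mm.
- home_lower (a point): Where the origin of the lower case lies when home, at station x = 0, y = -75, z = 4 mm (on the base plate); axes as the station's.
- home_upper (a point): Where the origin of the upper case lies when home, at station x = 0, y = -75, z = 36 mm; axes as the station's.
- lower_case: Flat grey closed parts case (lid fixed), 104 mm in its own x, 168 mm in y, 32 mm tall, 0.15 to 0.31 kg; hinges and latch look up to 4 mm proud of the long sides but are not solid. Origin at the centre of its underside; its x points along station y. Lies loose on the base plate in the stacking corner, 3 to 15 mm short of posts and end stop, slightly turned. Too wide to grasp.
- upper_case: A second case just like the lower one, lying slightly turned on the loading shelf, its x along station y. Origin at the centre of its underside.
- offcut: White plastic bar, 12 x 70 x 12 mm, long axis y, 0.09 kg, origin at the centre of its underside; lies loose on top of the upper case, its long axis roughly across the case (along station y, up to 0.6 rad off).
- scrap_bin: Grey open scrap bin with a low front, fixed beyond the far end of the loading shelf: 100 mm in x, 140 mm in y, walls 3 mm thick; the front wall (toward the robot, x = -50 mm) is 18 mm tall and under the shelf's lip, the side walls 30 mm, the back wall 45 mm. Origin at the centre of its underside, on the desk; the floor is 3 mm thick.
- tape_roll: Bystander: roll of amber tape lying flat on the desk right of the fixture, 79 mm across, 19 mm tall; origin at the centre of its underside.
- vial: Bystander: amber vial with black cap, 25 mm across, 51 mm tall, right of the fixture; origin at the centre of its underside.
- hub: Bystander: black desktop hub, 62 x 46 x 28 mm, right of the fixture; origin at the centre of its underside.
Mind the look-alikes: they are no part of the job. Of the things shaped like the offcut, the white one is meant.

How it is judged:
By the outcome, as a careful person would: the job done as asked, in the order asked, and still so for the second after the job is handed in, with the robot touching nothing.
It also fails if it takes over 72 s, if anything falls off the work surface, if the arm or the gripper's body presses on something with over 40 N, if the wrist force passes 120 N, or if a joint passes its speed limit or range.

## Working session

There is one attempt and no reset: what is moved stays moved. The work goes in short steps, Python scripts to look and compute and a tool call to move; the robot and the scene stay as the last step left them, time stands still between calls to the robot, and variables do not carry over. Pictures are saved under pics/ and viewed, on a budget of 10 in all, crops included, one or two more only if the job needs it, and the job is handed in when it is done.

Besides the shell and the picture viewer there is one more tool, called after "Call:" as a command line: name --pt "numbers of a row" for each row, then --argument value for the rest. arm_command: Moves the arm, as the interface text tells. Its arguments: {"type":"object","properties":{"commands":{"type":"array","items":{"type":"array","items":{"type":"number"}}},"squeeze":{"type":"number"}},"required":["commands"]}

```bash
mkdir -p pics; ls; python3 - <<'E'
from plant import get_state, imaging, models
import cv2,numpy as np
s=get_state(); print(s)
for c in ("scene","top"):
    d=imaging.capture(c); cv2.imwrite(f"pics/{c}0.png",d["pixels"][:,:,::-1]); print(c,d["fx"],d["cx"],d["cy"],d["rvec"],d["tvec"])
    for n in ("offcut","upper_case","scrap_bin","station","vial","hub","tape_roll"):
        print(n,[(round(o["conf"],2),np.round(o["rect"]).tolist()) for o in models.outline_of(c,n)])
E
```

```text
pics
{'time_s': 0.0, 'joints': array([ 8.48613503e+01,  2.05913951e+01,  6.33575155e-01, -2.05032936e-02,
       -7.01378118e+01, -1.65065699e+01]), 'qd': array([-0.03859804,  0.01935514,  0.13218129,  0.05066553, -0.06530313,
       -0.07827963]), 'joint_torque': array([ 3.70185335e-04, -5.82723391e+01,  2.93047625e+01,  6.99716985e+00,
        6.90389556e-03, -1.56794044e-04]), 'tcp_pos': array([0.24882368, 0.62692056, 0.22562045]), 'eef_rot': array([ 1.79902833e+02, -8.69402478e-03, -2.16521945e+01]), 'contact_force': array([ 0.13359084,  0.42983284, -0.64748168]), 'moment': array([ 0.0215981 , -0.05219368, -0.00107185]), 'gripper_width': 0.08752438931572203}
scene 395.81003860355435 312.21178676083133 193.34797736086858 [ 0.76837707 -2.30688764  1.36025434] [0.39294428 0.27019618 0.69816566]
offcut [(0.77, [273.0, 224.0, 25.0, 14.0]), (0.7, [286.0, 309.0, 34.0, 16.0]), (0.58, [238.0, 282.0, 16.0, 28.0])]
upper_case [(0.94, [272.0, 232.0, 78.0, 54.0])]
scrap_bin [(0.62, [229.0, 223.0, 53.0, 46.0])]
station [(0.84, [294.0, 233.0, 131.0, 86.0])]
vial [(0.65, [403.0, 181.0, 6.0, 20.0])]
hub [(0.76, [371.0, 180.0, 16.0, 16.0])]
tape_roll [(0.84, [375.0, 206.0, 29.0, 19.0])]
top 362.70431041788623 319.76231184750276 199.0604482394185 [ 2.17939465 -2.18445911  0.08251369] [-0.11974546  0.55930346  1.02800545]
offcut [(0.67, [211.0, 202.0, 20.0, 18.0]), (0.48, [250.0, 194.0, 25.0, 10.0]), (0.32, [308.0, 194.0, 42.0, 55.0])]
upper_case [(0.64, [255.0, 193.0, 37.0, 62.0]), (0.44, [291.0, 193.0, 104.0, 72.0])]
scrap_bin [(0.9, [259.0, 147.0, 50.0, 44.0])]
station []
vial [(0.41, [419.0, 235.0, 16.0, 6.0])]
hub [(0.81, [406.0, 196.0, 25.0, 26.0])]
tape_roll [(0.95, [363.0, 234.0, 28.0, 31.0]), (0.35, [292.0, 190.0, 96.0, 74.0])]
```

```bash
python3 - <<'E'
import cv2
a=cv2.imread("pics/scene0.png")[130:330,190:430]; b=cv2.imread("pics/top0.png")[110:280,190:450]
cv2.imwrite("pics/a.png",cv2.resize(a,None,fx=3,fy=3,interpolation=cv2.INTER_CUBIC));cv2.imwrite("pics/b.png",cv2.resize(b,None,fx=3,fy=3,interpolation=cv2.INTER_CUBIC))
E
```

```text
(no output)
```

View pics/a.png

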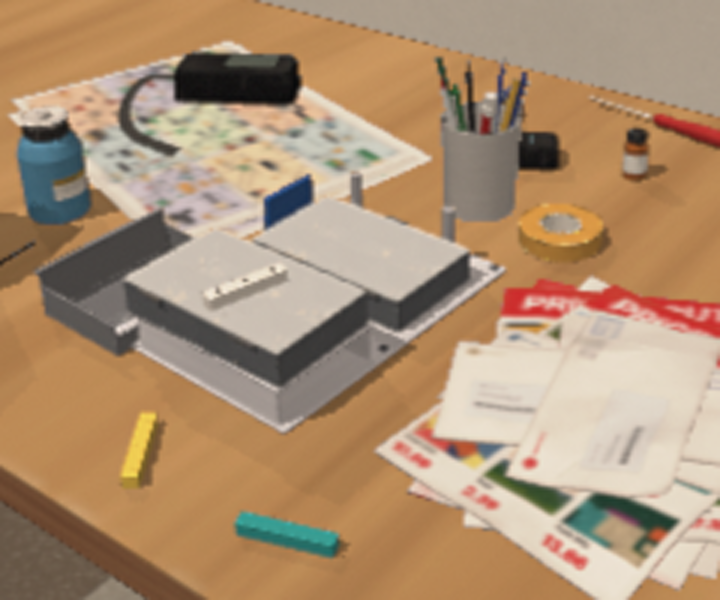

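View pics/b.png

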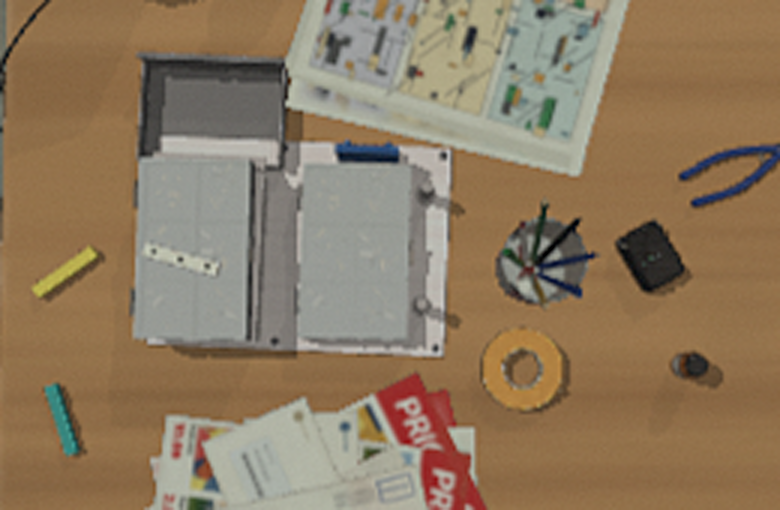

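In the pictures, the things that could be taken for the offcut are:
- the white bar on the shelf case, top px (250,194), scene px (273,224)
- a yellow bar on the desk, top px (211,202)
- a teal bar on the desk, top px (211,250)

By the description, I choose the white one on the case. The shelf with the bin behind it is on the left, and the stacking corner is on the right.

```bash
cat > h.py <<'E'
from plant import get_state, imaging, r, models
import numpy as np, cv2
from scipy.spatial.transform import Rotation as R
from scipy.optimize import least_squares
def tcp(s=None):
    s=s or get_state(); T=np.eye(4); T[:3,:3]=R.from_euler('xyz',s["eef_rot"],degrees=True).as_matrix(); T[:3,3]=s["tcp_pos"]; return T
def cam(d,T=None):   # world->camera R,t
    if "rvec" in d: return cv2.Rodrigues(np.array(d["rvec"],float))[0],np.array(d["tvec"],float).ravel()
    W=np.linalg.inv(T@np.array(d["hand_eye"])); return W[:3,:3],W[:3,3]
def proj(d,P,T=None):
    Rm,t=cam(d,T); q=np.atleast_2d(P)@Rm.T+t; return np.c_[d["fx"]*q[:,0]/q[:,2]+d["cx"],d["fy"]*q[:,1]/q[:,2]+d["cy"]]
def ray(d,uv,z,T=None):
    Rm,t=cam(d,T); uv=np.atleast_2d(uv); v=np.c_[(uv[:,0]-d["cx"])/d["fx"],(uv[:,1]-d["cy"])/d["fy"],np.ones(len(uv))]@Rm
    c=-Rm.T@t; return c+v*((z-c[2])/v[:,2])[:,None]
def st2w(st,P):  # station (x,y,yaw) ; P in m
    P=np.atleast_2d(np.array(P,float)); c,s=np.cos(st[2]),np.sin(st[2])
    return np.c_[st[0]+c*P[:,0]-s*P[:,1],st[1]+s*P[:,0]+c*P[:,1],P[:,2]]
def move(xyz,yaw):  # row to reach tool-down pose at yaw (deg)
    T=tcp(); Rt=R.from_euler('xyz',[180,0,yaw],degrees=True)
    p=T[:3,:3].T@(np.array(xyz)-T[:3,3])*1000; w=(R.from_matrix(T[:3,:3]).inv()*Rt).as_rotvec()
    print("row",np.round(p,1),np.round(w,3))
E
python3 - <<'E'
from h import *
d=imaging.capture("top")
uv=np.array([[437,355],[452,150],[427,180],[420,298],[337,143],[398,145]])/3+[190,110]
P=np.array([[-103,-145,4],[103,-145,4],[55,-133,60],[-55,-133,60],[84,-45,60],[84,-105,60]])/1000
f=lambda s:(proj(d,st2w(s,P))-uv).ravel()
g=ray(d,uv,0.03).mean(0)
o=least_squares(f,[g[0],g[1],0],loss='soft_l1'); print(o.x,np.degrees(o.x[2]));print(np.round(o.fun.reshape(-1,2),1))
m=[x for x in models.outline_of("top","offcut") if abs(x["rect"][0]-250)<8][0]["pixels"]
q=ray(d,np.argwhere(m)[:,::-1],.083)[:,:2]; c=q.mean(0); e=np.linalg.svd(q-c,full_matrices=0)[2][0]
print("offcut",c,np.degrees(np.arctan2(e[1],e[0])))
b=models.outline_of("top","scrap_bin")[0]["rect"]; print("bin",ray(d,b[:2],.03))
move([c[0],c[1],.2],np.degrees(np.arctan2(e[1],e[0])))
print(np.round(imaging.capture("wrist")["hand_eye"],3))
E
```

```text
[ 0.59076452 -0.02196306 -0.0672623 ] -3.853846051534044
[[-2.6 -1.3]
 [-3.3 -2.5]
 [ 0.7  0.3]
 [ 0.5  0.1]
 [ 0.1  0.5]
 [ 1.   1.2]]
offcut [0.56082153 0.06593032] -105.55583314306787
bin [[0.7138162  0.05553344 0.03      ]]
row [497.  406.8  26.6] [0.    0.    1.464]
[[ 0.001 -0.958 -0.288  0.078]
 [ 1.     0.001 -0.     0.001]
 [ 0.001 -0.288  0.958 -0.158]
 [ 0.     0.     0.     1.   ]]
```

Call:
arm_command --pt "497 407 0 0 0 1.46 0" --pt "497 407 0 0 0 1.46 0" --pt "497 407 0 0 0 1.46 0" --pt "497 407 0 0 0 1.46 0" --pt "497 407 0 0 0 1.46 0"

```text
time_s: 1.62
tcp_pos: [0.4014, 0.3524, 0.2269]
eef_rot: [-180.0, 0.0, -75.7]
contact_force: [1.3, 0.4, 0.6]
gripper_width: 0.0457
```

```bash
python3 -c "
from h import *
move([.561,.066,.2],-105.5)"
```

```text
row [317.  -83.9  26.8] [-0.001  0.001  0.52 ]
```

Call:
arm_command --pt "317 -84 27 0 0 0.52 0" --pt "317 -84 27 0 0 0.52 0" --pt "317 -84 27 0 0 0.52 0" --pt "317 -84 27 0 0 0.52 0" --pt "317 -84 27 0 0 0.52 0"

```text
time_s: 2.25
tcp_pos: [0.5531, 0.0802, 0.2017]
eef_rot: [-179.9, 0.1, -105.5]
contact_force: [1.5, -0.1, -0.4]
gripper_width: 0.0438
```

```bash
python3 - <<'E'
from h import *
T=tcp(); d=imaging.capture("wrist"); cv2.imwrite("pics/w1.png",d["pixels"][:,:,::-1])
print(T[:3,3])
for x in models.outline_of("wrist","offcut"):
    q=ray(d,np.argwhere(x["pixels"])[:,::-1],.083,T)[:,:2]; c=q.mean(0); e=np.linalg.svd(q-c,full_matrices=0)[2][0]
    r_=np.array(cv2.minAreaRect(q.astype(np.float32)*1000)[1]);print(x["conf"],x["rect"],"offcut",c,np.degrees(np.arctan2(e[1],e[0])),r_)
move([.561,.066,.2],-105.5)
E
```

```text
[0.55313436 0.08020832 0.20165271]
0.95 [458.4, 229.2, 48.5, 22.7] offcut [0.43221955 0.15075728] 12.948296535018512 [45.35384369 14.12871742]
0.91 [336.1, 261.6, 41.5, 31.1] offcut [0.55540583 0.14928806] 126.31337236431949 [12.16276646 48.17427063]
0.63 [305.1, 188.8, 17.9, 78.7] offcut [0.56343516 0.06744217] 74.2103375513665 [70.80192566 13.2843647 ]
row [  8.8 -10.1   0.5] [ 0.    -0.001 -0.005]
```

View pics/w1.png

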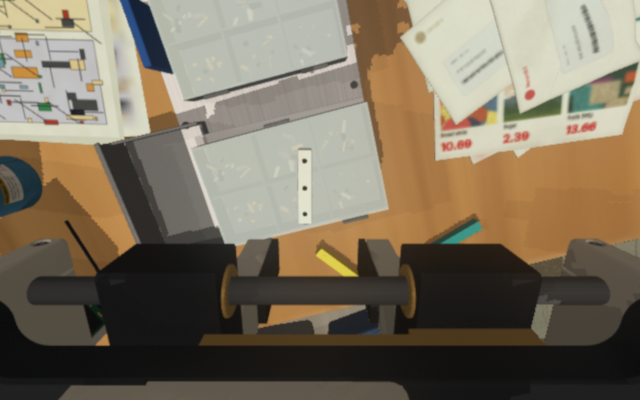

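The wrist view shows the white bar on the shelf case at (305,189). The yellow bar at (336,262) and the teal bar at (458,229) lie on the desk. I'll go for the white one.

```bash
python3 -c "
from h import *
move([.5634,.0674,.075],-105.8)"
```

```text
row [  6.7 -12.1 125.5] [ 0.    -0.001  0.   ]
```

Call:
arm_command --pt "7 -12 50 0 0 0 0" --pt "7 -12 100 0 0 0 0" --pt "7 -12 118 0 0 0 0" --pt "7 -12 125 0 0 0 0" --pt "7 -12 125 0 0 0 0" --squeeze 15

```text
time_s: 2.98
tcp_pos: [0.5634, 0.0675, 0.0758]
eef_rot: [180.0, -0.0, -105.8]
contact_force: [-0.7, 0.7, 1.4]
gripper_width: 0.0434
```

Call:
arm_command --pt "0 0 0 0 0 0 -1" --pt "0 0 0 0 0 0 -1" --pt "0 0 0 0 0 0 -1" --pt "0 0 0 0 0 0 -1" --pt "0 0 0 0 0 0 -1"

```text
time_s: 3.6
tcp_pos: [0.5636, 0.0676, 0.0761]
eef_rot: [-180.0, -0.0, -105.8]
contact_force: [-2.1, 0.8, 3.1]
gripper_width: 0.0116
```

Call:
arm_command --pt "0 0 -30 0 0 0 -1" --pt "0 0 -60 0 0 0 -1" --pt "0 0 -90 0 0 0 -1" --pt "0 0 -90 0 0 0 -1"

```text
time_s: 4.1
tcp_pos: [0.5649, 0.0681, 0.1685]
eef_rot: [-179.8, 0.1, -105.7]
contact_force: [0.2, -0.6, -1.3]
gripper_width: 0.0115
```

```bash
python3 -c "
from h import *
d=imaging.capture('top')
b=models.outline_of('top','scrap_bin')[0]; c=ray(d,b['rect'][:2],.03); print('bin',c)
st=[.5908,-.022,-.0673]; print(st2w(st,[[.13,.077,0]]))
x,y=c[0,:2]; move([x,y,.165],-94); move([x,y,.06],-94)"
```

```text
bin [[0.71880996 0.05035924 0.03      ]]
[[0.7256839  0.04608329 0.        ]]
row [ -25.7 -154.5    0.7] [ 0.    -0.    -0.206]
row [ -25.8 -154.5  105.7] [ 0.    -0.    -0.206]
```

Call:
arm_command --pt "-26 -158 0 0 0 -0.2 -1" --pt "-26 -158 0 0 0 -0.2 -1" --pt "-26 -158 0 0 0 -0.2 -1" --pt "-26 -158 60 0 0 -0.2 -1" --pt "-26 -158 110 0 0 -0.2 -1"

```text
time_s: 4.82
tcp_pos: [0.7211, 0.049, 0.0516]
eef_rot: [179.8, -0.0, -94.4]
contact_force: [0.6, 0.2, -1.3]
gripper_width: 0.0119
```

Call:
arm_command --pt "0 0 20 0 0 0 -1" --pt "0 0 20 0 0 0 -1" --pt "0 0 20 0 0 0 -0.4" --pt "0 0 20 0 0 0 -0.4" --pt "0 0 20 0 0 0 -0.4"

```text
time_s: 5.45
tcp_pos: [0.7217, 0.0493, 0.0331]
eef_rot: [179.9, 0.0, -94.4]
contact_force: [0.7, -0.9, 0.6]
gripper_width: 0.0262
```

Call:
arm_command --pt "0 0 -50 0 0 0 -0.4" --pt "0 0 -100 0 0 0 -0.4" --pt "0 0 -140 0 0 0 -0.4" --pt "0 0 -140 0 0 0 -0.4"

```text
time_s: 5.95
tcp_pos: [0.7242, 0.0497, 0.179]
eef_rot: [-179.6, 0.2, -94.4]
contact_force: [0.6, -0.1, -0.9]
gripper_width: 0.026
```

```bash
python3 -c "
from h import *
move([.575,.15,.2],-93.85)"
```

```text
row [-88.8 156.2 -21.9] [-0.007  0.003 -0.009]
```

Call:
arm_command --pt "-89 156 -22 0 0 -0.01 0.9" --pt "-89 156 -22 0 0 -0.01 0.9" --pt "-89 156 -22 0 0 -0.01 0.9" --pt "-89 156 -22 0 0 -0.01 0.9" --pt "-89 156 -22 0 0 -0.01 0.9"

```text
time_s: 6.58
tcp_pos: [0.5752, 0.1505, 0.2004]
eef_rot: [-179.6, 0.2, -93.7]
contact_force: [-0.4, -1.0, -0.2]
gripper_width: 0.0705
```

```bash
python3 - <<'E'
from h import *
st=[.5908,-.022,-.0673]
for n in ("wrist","top"):
    T=tcp(); d=imaging.capture(n); cv2.imwrite(f"pics/2{n}.png",d["pixels"][:,:,::-1])
    for c in ("upper_case","offcut"):
        for x in models.outline_of(n,c):
            px=np.argwhere(x["pixels"])[:,::-1]
            q=ray(d,px,.071 if c=="upper_case" else .015,T if n=="wrist" else None)[:,:2]*1000
            rr=cv2.minAreaRect(q.astype(np.float32)); print(n,c,round(x["conf"],2),np.round(x["rect"]),np.round(rr[0]),np.round(rr[1]),round(rr[2],1))
E
cat > view.py <<'E'
import sys,cv2
a=cv2.imread("pics/2wrist.png"); b=cv2.imread("pics/2top.png")[110:260,210:360]
b=cv2.resize(b,None,fx=2.667,fy=2.667,interpolation=cv2.INTER_CUBIC)[:400]
a=cv2.resize(a,(400,250)); import numpy as np
o=np.zeros((400,800,3),np.uint8); o[:250,:400]=a; o[:,400:400+b.shape[1]]=b; cv2.imwrite("pics/2.png",o)
E
python3 view.py
```

```text
wrist upper_case 0.71 [314.  93. 202. 135.] [575.  61.] [111. 169.] 89.0
wrist offcut 0.92 [178.  96.  26.  70.] [719.  50.] [68. 17.] 86.0
wrist offcut 0.89 [459. 208.  64.  28.] [419. 193.] [72. 18.] 18.6
wrist offcut 0.81 [333. 217.  42.  49.] [558. 193.] [13. 71.] 35.6
top upper_case 0.56 [254. 194.  40.  63.] [573.  60.] [114. 172.] 89.3
top offcut 0.56 [212. 251.  13.  26.] [412. 194.] [64. 15.] 17.2
```

View pics/2.png

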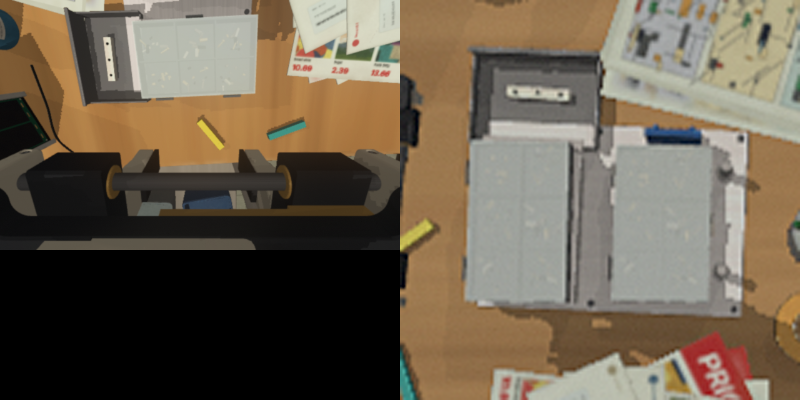

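The white bar is in the bin at top crop (538,93), and the case is still on its shelf. Next I push the case across the gap, with the two open fingers against its left long side.

```bash
python3 -c "
from h import *
st=[.5908,-.022,-.0673]
p=st2w(st,[[-.02,.168,.044]])[0]; print(p); move(p,-93.85)"
```

```text
[0.58214314 0.14696467 0.044     ]
row [  2.4  -5.7 155.5] [-0.006  0.002 -0.   ]
```

Call:
arm_command --pt "2 -6 60 -0.006 0 0 0.9" --pt "2 -6 115 -0.006 0 0 0.9" --pt "2 -6 145 -0.006 0 0 0.9" --pt "2 -6 156 -0.006 0 0 0.9" --pt "2 -6 156 -0.006 0 0 0.9"

```text
time_s: 7.5
tcp_pos: [0.5827, 0.1471, 0.0432]
eef_rot: [180.0, 0.1, -93.9]
contact_force: [0.4, 0.9, 0.7]
gripper_width: 0.0835
```

Call:
arm_command --pt "8 0 0 0 0 0 0.9" --pt "16 0 0 0 0 0 0.9" --pt "24 0 0 0 0 0 0.9" --pt "32 0 0 0 0 0 0.9" --pt "40 0 0 0 0 0 0.9"

```text
time_s: 8.12
tcp_pos: [0.5805, 0.1071, 0.0437]
eef_rot: [-179.9, 0.1, -93.9]
contact_force: [0.9, 3.8, 1.7]
gripper_width: 0.0834
```

Call:
arm_command --pt "9 0 0 0 0 0 0.9" --pt "18 0 0 0 0 0 0.9" --pt "27 0 0 0 0 0 0.9" --pt "36 0 0 0 0 0 0.9" --pt "45 0 0 0 0 0 0.9"

```text
time_s: 8.75
tcp_pos: [0.5775, 0.0616, 0.0437]
eef_rot: [-179.9, 0.1, -93.9]
contact_force: [1.0, 2.8, 1.2]
gripper_width: 0.0833
```

Call:
arm_command --pt "8 0 0 0 0 0 0.9" --pt "16 0 0 0 0 0 0.9" --pt "24 0 0 0 0 0 0.9" --pt "32 0 0 0 0 0 0.9" --pt "40 0 0 0 0 0 0.9"

```text
time_s: 9.38
tcp_pos: [0.5744, 0.021, 0.0433]
eef_rot: [-180.0, 0.1, -93.9]
contact_force: [0.2, 1.3, -0.4]
gripper_width: 0.0834
```

```bash
python3 - <<'E'
from h import *
st=[.5908,-.022,-.0673]
d=imaging.capture("scene"); a=d["pixels"][170:280,200:360,::-1]; cv2.imwrite("pics/3.png",cv2.resize(a,None,fx=4,fy=4,interpolation=cv2.INTER_CUBIC))
E
```

```text
(no output)
```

View pics/3.png

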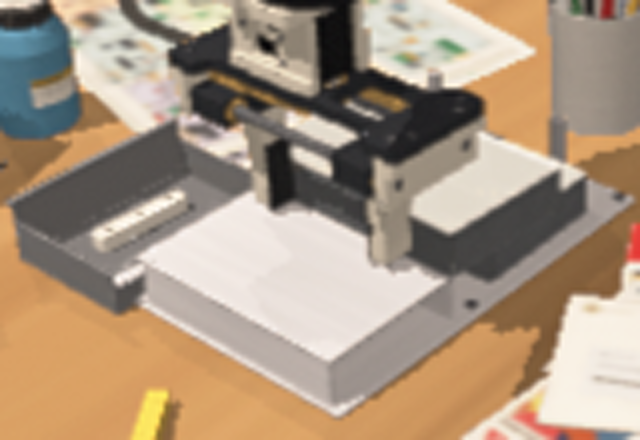

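The view shows the case flat and leading onto the lower case, with both fingers on its left side at (270,190) and (390,240). I'll keep pushing.

Call:
arm_command --pt "8 0 0 0 0 0 0.9" --pt "16 0 0 0 0 0 0.9" --pt "24 0 0 0 0 0 0.9" --pt "32 0 0 0 0 0 0.9" --pt "38 0 0 0 0 0 0.9"

```text
time_s: 10.05
tcp_pos: [0.5716, -0.0181, 0.0433]
eef_rot: [-180.0, 0.1, -93.9]
contact_force: [-0.0, 1.7, -0.8]
gripper_width: 0.0835
```

Call:
arm_command --pt "3 0 0 0 0 0 0.9" --pt "6 0 0 0 0 0 0.9" --pt "9 0 0 0 0 0 0.9"

```text
time_s: 10.42
tcp_pos: [0.5711, -0.0272, 0.0433]
eef_rot: [-180.0, 0.1, -93.9]
contact_force: [1.0, 1.1, -1.3]
gripper_width: 0.0834
```

Call:
arm_command --pt "-9 0 0 0 0 0 0.9" --pt "-9 0 -50 0 0 0 0.9" --pt "-9 0 -110 0 0 0 0.9" --pt "-20 0 -170 0 0 0 0.9" --pt "-20 0 -170 0 0 0 0.9"

```text
time_s: 11.05
tcp_pos: [0.5753, -0.0062, 0.2193]
eef_rot: [-179.4, 0.2, -93.8]
contact_force: [-0.1, 1.0, -1.8]
gripper_width: 0.0832
```

```bash
python3 - <<'E'
from h import *
T=tcp(); d=imaging.capture("wrist"); cv2.imwrite("pics/4.png",d["pixels"][:,:,::-1]); print(T[:3,3])
np.savez("pics/4.npz",T=T)
st=[.5908,-.022,-.0673]
P=np.array([[55,-133,60],[-55,-133,60],[84,-45,60],[84,-105,60],[-98,22,39],[66,22,39]])/1000
print(np.round(proj(d,st2w(st,P),T)))
E
```

```text
[ 0.57533192 -0.00619354  0.21930495]
[[242.  28.]
 [363.  28.]
 [219. 127.]
 [213.  62.]
 [393. 188.]
 [246. 187.]]
```

View pics/4.png

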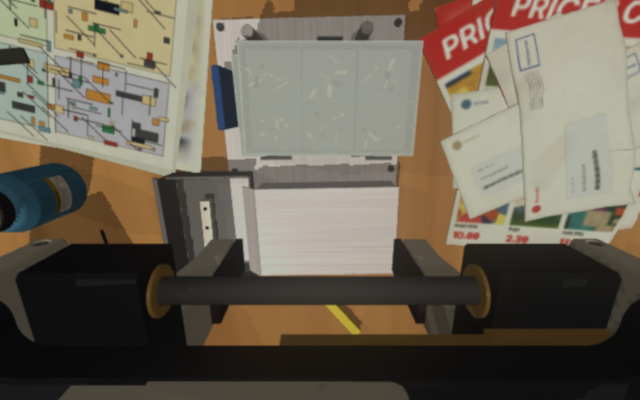

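The case now lies on the lower one, image (240..422, 40..156), with both posts at (250,30) and (366,27) and the end stop at (225,97). It is still a few mm short on both sides. Next I square the pile from the near end with shut fingers.

```bash
python3 -c "
from h import *
st=[.5908,-.022,-.0673]
p=st2w(st,[[-.138,-.075,.15]])[0]; print(p); move(p,-93.85)"
```

```text
[ 0.44806871 -0.08754983  0.15      ]
row [ 89.5 120.1  65.2] [-0.005  0.004  0.   ]
```

Call:
arm_command --pt "50 60 0 0 0 0 -1" --pt "90 120 20 0 0 0 -1" --pt "90 120 65 0 0 0 -1" --pt "90 120 65 0 0 0 -1" --pt "90 120 65 0 0 0 -1"

```text
time_s: 11.72
tcp_pos: [0.4486, -0.0879, 0.1501]
eef_rot: [-179.7, 0.2, -93.8]
contact_force: [-0.2, -0.2, 1.3]
gripper_width: 0.0393
```

Call:
arm_command --pt "0 0 50 0 0 0 -1" --pt "0 0 90 0 0 0 -1" --pt "0 0 115 0 0 0 -1" --pt "0 0 130 0 0 0 -1" --pt "0 0 131 0 0 0 -1"

```text
time_s: 12.35
tcp_pos: [0.4503, -0.0871, 0.0186]
eef_rot: [-179.8, 0.1, -93.8]
contact_force: [-0.2, -0.0, 0.4]
gripper_width: 0.0006
```

Call:
arm_command --pt "0 -4 0 0 0 0 -1" --pt "0 -8 0 0 0 0 -1" --pt "0 -12 0 0 0 0 -1" --pt "0 -16 0 0 0 0 -1" --pt "0 -20 0 0 0 0 -1"

```text
time_s: 12.98
tcp_pos: [0.4699, -0.0886, 0.019]
eef_rot: [-179.8, 0.1, -93.8]
contact_force: [-4.0, 0.8, 5.9]
gripper_width: 0.0008
```

Call:
arm_command --pt "0 -2 0 0 0 0 -1" --pt "0 -4 0 0 0 0 -1" --pt "0 -6 0 0 0 0 -1"

```text
time_s: 13.35
tcp_pos: [0.4748, -0.0892, 0.019]
eef_rot: [-179.9, 0.1, -93.8]
contact_force: [-11.5, 3.0, 9.9]
gripper_width: 0.0004
```

Call:
arm_command --pt "0 -1 0 0 0 0 -1" --pt "0 -2 0 0 0 0 -1"

```text
time_s: 13.6
tcp_pos: [0.4748, -0.0894, 0.0189]
eef_rot: [179.9, 0.1, -93.8]
contact_force: [-11.9, 5.9, 12.8]
gripper_width: 0.0004
```

```bash
python3 - <<'E'
from h import *
print(get_state()["contact_force"],get_state()["tcp_pos"])
d=imaging.capture("scene"); a=d["pixels"][150:270,230:400,::-1]; a=cv2.resize(a,(640,452),interpolation=cv2.INTER_CUBIC); cv2.imwrite("pics/5.png",a)
E
```

```text
[-11.92209574   5.90887746  12.81710896] [ 0.47478222 -0.08936957  0.01886449]
```

View pics/5.png

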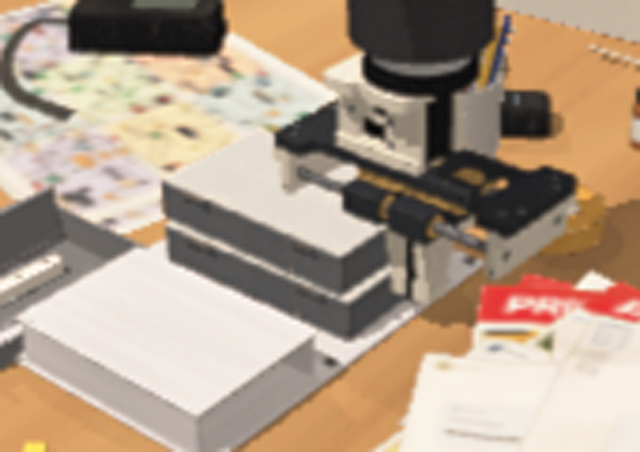

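The pile looks parallel, but a gripper bracket at (295,175) is close above the upper case and Fz is up. I'll raise a little and push again.

Call:
arm_command --pt "0 2 0 0 0 0 -1" --pt "0 2 -8 0 0 0 -1" --pt "0 2 -8 0 0 0 -1"

```text
time_s: 14.02
tcp_pos: [0.474, -0.0891, 0.0278]
eef_rot: [-180.0, 0.1, -93.8]
contact_force: [0.8, 1.1, -0.3]
gripper_width: 0.0005
```

Call:
arm_command --pt "0 -2 0 0 0 0 -1" --pt "0 -4 0 0 0 0 -1"

```text
time_s: 14.28
tcp_pos: [0.4759, -0.0897, 0.0273]
eef_rot: [179.8, 0.1, -93.8]
contact_force: [-8.9, 0.8, 4.6]
gripper_width: 0.0004
```

Call:
arm_command --pt "0 -2 0 0 0 0 -1" --pt "0 -3 0 0 0 0 -1" --pt "0 -3 0 0 0 0 -1"

```text
time_s: 14.65
tcp_pos: [0.4758, -0.0902, 0.0266]
eef_rot: [179.5, 0.0, -93.9]
contact_force: [-10.3, 2.1, 8.3]
gripper_width: 0.0003
```

Call:
arm_command --pt "0 15 0 0 0 0 -1" --pt "0 30 0 0 0 0 -1" --pt "0 30 -60 0 0 0 -1" --pt "0 0 -120 0 0 0 -1" --pt "-80 -50 -190 0 0 0 -1"

```text
time_s: 15.28
tcp_pos: [0.5056, -0.0516, 0.1839]
eef_rot: [179.7, 0.1, -94.0]
contact_force: [1.3, -0.3, -0.9]
gripper_width: 0.0004
```

Call:
arm_command --pt "-30 -70 -40 0 0 0 -1" --pt "-30 -100 -40 0 0 0 -1" --pt "-30 -100 -40 0 0 0 -1"

```text
time_s: 15.65
tcp_pos: [0.6102, -0.028, 0.2233]
eef_rot: [179.8, 0.1, -94.0]
contact_force: [-1.3, -0.1, -0.5]
gripper_width: 0.0002
```

```bash
python3 - <<'E'
from h import *
T=tcp(); d=imaging.capture("wrist"); print(T[:3,3])
a=d["pixels"][0:230,180:450,::-1]; cv2.imwrite("pics/6.png",cv2.resize(a,None,fx=2.6,fy=2.6,interpolation=cv2.INTER_CUBIC))
np.savez("pics/6.npz",T=T,pix=d["pixels"])
E
```

```text
[ 0.61019794 -0.02798965  0.22334613]
```

View pics/6.png

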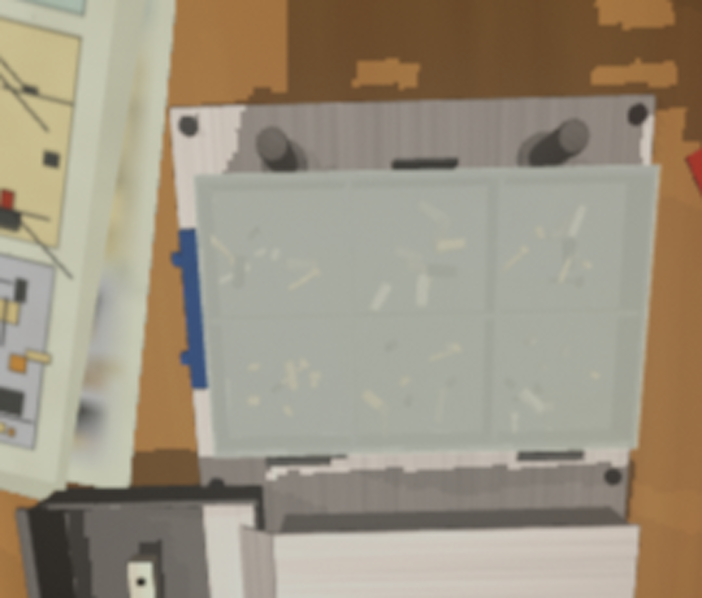

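The cases are up against the blue stop at (193,310), and about 4 mm is left to the posts at (275,145) and (572,137). Now the sideways push from the gap.

```bash
python3 -c "
from h import *
st=[.5908,-.022,-.0673]
p=st2w(st,[[0,.004,.027]])[0]; print(p); move(p,-93.85)"
```

```text
[ 0.591069   -0.01800906  0.027     ]
row [ -8.8  16.6 195.8] [ 0.006  0.002 -0.003]
```

Call:
arm_command --pt "-9 17 50 0 0 0 -1" --pt "-9 17 100 0 0 0 -1" --pt "-9 17 125 0 0 0 -1" --pt "-9 17 130 0 0 0 -1"

```text
time_s: 16.2
tcp_pos: [0.5887, -0.0184, 0.0911]
eef_rot: [179.5, 0.0, -94.0]
contact_force: [1.1, -0.2, -0.4]
gripper_width: 0.0003
```

Call:
arm_command --pt "0 0 25 0 0 0 -1" --pt "0 0 40 0 0 0 -1" --pt "0 0 55 0 0 0 -1" --pt "0 0 64 0 0 0 -1" --pt "0 0 64 0 0 0 -1"

```text
time_s: 16.82
tcp_pos: [0.5879, -0.0184, 0.0267]
eef_rot: [179.4, 0.0, -94.0]
contact_force: [0.7, -0.4, 0.0]
gripper_width: 0.0003
```

Call:
arm_command --pt "2 0 0 0 0 0 -1" --pt "4 0 0 0 0 0 -1" --pt "6 0 0 0 0 0 -1" --pt "8 0 0 0 0 0 -1" --pt "10 0 0 0 0 0 -1"

```text
time_s: 17.45
tcp_pos: [0.5878, -0.028, 0.0271]
eef_rot: [179.5, 0.0, -94.0]
contact_force: [0.3, 4.0, 0.6]
gripper_width: 0.0004
```

Call:
arm_command --pt "2 0 0 0.009 0 0 -1" --pt "4 0 0 0.009 0 0 -1" --pt "5 0 0 0.009 0 0 -1"

```text
time_s: 17.82
tcp_pos: [0.5875, -0.0327, 0.027]
eef_rot: [-180.0, 0.1, -94.0]
contact_force: [-1.1, 10.4, 0.5]
gripper_width: 0.0006
```

Call:
arm_command --pt "1.5 0 0 0 0 0 -1" --pt "3 0 0 0 0 0 -1"

```text
time_s: 18.08
tcp_pos: [0.5876, -0.033, 0.0271]
eef_rot: [-179.9, 0.3, -94.0]
contact_force: [-4.6, 26.7, 2.1]
gripper_width: 0.0003
```

Call:
arm_command --pt "-8 0 0 0 0 0 -1" --pt "-8 0 -40 0 0 0 -1" --pt "-8 0 -85 0 0 0 -1" --pt "20 50 -90 0 0 0 -1" --pt "50 100 -90 0 0 0 -1"

```text
time_s: 18.7
tcp_pos: [0.483, -0.0771, 0.1171]
eef_rot: [-179.9, 0.2, -94.0]
contact_force: [-0.3, -0.2, 0.9]
gripper_width: 0.0004
```

```bash
python3 -c "
from h import *
move([.449,-.088,.1],-93.85);move([.449,-.088,.027],-93.85)"
```

```text
row [13.3 33.2 17. ] [-0.002  0.004 -0.003]
row [13.6 33.3 90. ] [-0.002  0.004 -0.003]
```

Call:
arm_command --pt "13 33 0 0 0.004 0 -1" --pt "13 33 15 0 0.004 0 -1" --pt "13 33 55 0 0.004 0 -1" --pt "13 33 90 0 0.004 0 -1" --pt "13 33 90 0 0.004 0 -1"

```text
time_s: 19.32
tcp_pos: [0.4471, -0.0883, 0.0253]
eef_rot: [179.8, -0.1, -94.0]
contact_force: [1.1, -0.7, 1.0]
gripper_width: 0.0004
```

Call:
arm_command --pt "0 -6 0 0 0 0 -1" --pt "0 -12 0 0 0 0 -1" --pt "0 -18 0 0 0 0 -1" --pt "0 -22 0 0 0 0 -1" --pt "0 -25 0 0 0 0 -1"

```text
time_s: 19.95
tcp_pos: [0.4724, -0.0901, 0.0253]
eef_rot: [179.8, -0.1, -94.0]
contact_force: [-0.1, 0.4, 0.1]
gripper_width: 0.0003
```

Call:
arm_command --pt "0 -2 0 0 0 0 -1" --pt "0 -4 0 0 0 0 -1" --pt "0 -5 0 0 0 0 -1"

```text
time_s: 20.32
tcp_pos: [0.4748, -0.0906, 0.0249]
eef_rot: [179.5, -0.1, -94.1]
contact_force: [-8.0, 3.4, 7.5]
gripper_width: 0.0006
```

Call:
arm_command --pt "0 -3 0 0.008 0 0 -1" --pt "0 -5 0 0.008 0 0 -1" --pt "0 -7 0 0.008 0 0 -1"

```text
time_s: 20.7
tcp_pos: [0.4756, -0.0914, 0.0239]
eef_rot: [179.4, -0.2, -94.1]
contact_force: [-22.7, 11.9, 20.1]
gripper_width: 0.0005
```

Call:
arm_command --pt "0 10 0 0 0 0 -1" --pt "0 25 0 0 0 0 -1" --pt "0 25 -60 0 0 0 -1" --pt "-30 0 -100 0 0 0 -1" --pt "-75 -50 -100 0 0 0 -1"

```text
time_s: 21.32
tcp_pos: [0.5302, -0.0221, 0.1278]
eef_rot: [179.9, -0.1, -94.2]
contact_force: [1.3, -0.2, -0.0]
gripper_width: 0.0008
```

```bash
python3 -c "
from h import *
move([.591,-.02,.1],-93.85);move([.591,-.02,.027],-93.85)"
```

```text
row [ -6.6 -60.5  27.6] [ 0.002 -0.001 -0.006]
row [ -6.6 -60.7 100.6] [ 0.002 -0.001 -0.006]
```

Call:
arm_command --pt "-7 -60 0 0 0 -0.006 -1" --pt "-7 -60 28 0 0 -0.006 -1" --pt "-7 -60 65 0 0 -0.006 -1" --pt "-7 -60 100 0 0 -0.006 -1" --pt "-7 -60 100 0 0 -0.006 -1"

```text
time_s: 21.95
tcp_pos: [0.5879, -0.0201, 0.0253]
eef_rot: [179.6, -0.1, -93.9]
contact_force: [0.1, -0.1, 0.8]
gripper_width: 0.0005
```

Call:
arm_command --pt "4 0 0 0 0 0 -1" --pt "8 0 0 0 0 0 -1" --pt "11 0 0 0 0 0 -1" --pt "14 0 0 0 0 0 -1" --pt "16 0 0 0 0 0 -1"

```text
time_s: 22.58
tcp_pos: [0.5877, -0.033, 0.0264]
eef_rot: [179.7, 0.1, -93.9]
contact_force: [-7.1, 28.0, 7.9]
gripper_width: 0.0004
```

Call:
arm_command --pt "2 0 0 0 0 0 -1" --pt "3 0 0 0 0 0 -1" --pt "4 0 0 0 0 0 -1"

```text
time_s: 22.95
tcp_pos: [0.5877, -0.033, 0.0266]
eef_rot: [179.8, 0.4, -93.8]
contact_force: [-6.3, 28.7, 2.0]
gripper_width: 0.0004
```

Call:
arm_command --pt "-8 0 0 0 0 0 -1" --pt "-8 0 -50 0 0 0 -1" --pt "-8 0 -110 0 0 0 -1" --pt "-18 0 -165 0 0 0 -1" --pt "-18 0 -165 0 0 0 -1"

```text
time_s: 23.58
tcp_pos: [0.5923, -0.0156, 0.1975]
eef_rot: [-179.6, 0.5, -93.8]
contact_force: [-0.1, -1.4, -0.3]
gripper_width: 0.0
```

```bash
python3 - <<'E'
from h import *
T=tcp(); d=imaging.capture("wrist"); 
a=cv2.resize(d["pixels"][0:180,200:430,::-1],None,fx=2.6,fy=2.6,interpolation=cv2.INTER_CUBIC); cv2.imwrite("pics/7.png",a)
d2=imaging.capture("scene"); b=d2["pixels"][170:260,225:360,::-1]; cv2.imwrite("pics/8.png",cv2.resize(b,None,fx=5.5,fy=5.5,interpolation=cv2.INTER_CUBIC))
E
```

```text
(no output)
```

View pics/7.png

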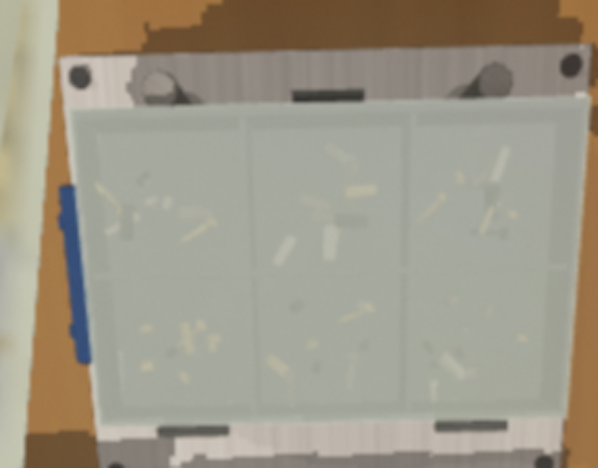

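View pics/8.png

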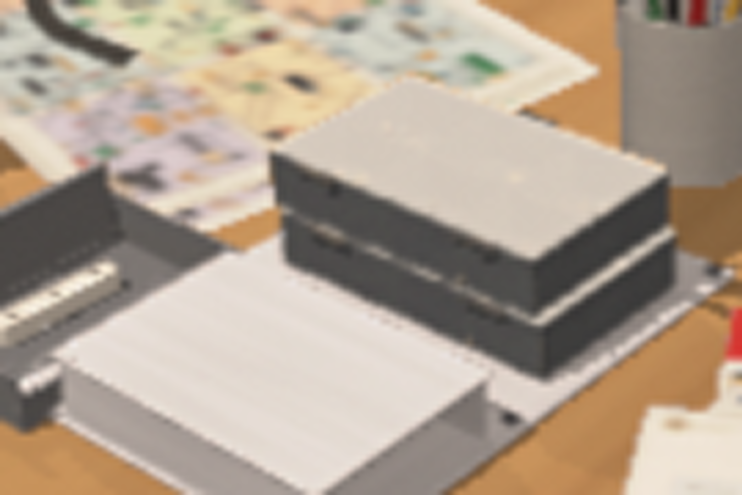

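Image 7 shows the upper case along the blue stop at (80,270) and near both posts at (158,85) and (495,78). In image 8 the corners don't line up: the upper near-left edge is at column 533 and the lower one at 545. The lower case may be short of the stop, so I'll put numbers on it.

```bash
python3 - <<'E'
from h import *
d=imaging.capture("scene"); st=np.array([.5908,-.022,-.0673])
def S(uv,z):
    q=ray(d,np.array(uv)/5.5+[225,170],z)[0]-[st[0],st[1],0]; c,s=np.cos(st[2]),np.sin(st[2]); return np.round(1000*np.array([c*q[0]+s*q[1],-s*q[0]+c*q[1]]),1)
print("upper near-left",S([533,262],.068),"near-right",S([668,172],.068),"far-left",S([272,152],.068))
print("upper nl bottom",S([533,314],.036))
print("lower near-left top",S([545,325],.036),"nr",S([674,235],.036),"fl",S([284,212],.036),"bottom nl",S([545,378],.004))
P=np.array([[-84,-23,68],[-84,-127,68],[84,-23,68],[-84,-23,36],[-84,-127,36],[84,-23,36],[-84,-23,4]])/1000
print(np.round((proj(d,st2w(st,P))-[225,170])*5.5))
E
```

```text
upper near-left [-92.9 -24.8] near-right [ -90.4 -126.7] far-left [ 71.4 -21.6]
upper nl bottom [-88.1 -29.7]
lower near-left top [-98.1 -26.3] nr [ -95.9 -124.9] fl [ 66.2 -21.5] bottom nl [-94.9 -29.4]
[[515. 257.]
 [658. 168.]
 [256. 143.]
 [516. 317.]
 [657. 225.]
 [261. 199.]
 [518. 375.]]
```

The lower case sits about 5 mm nearer than the upper. The shut fingers' backs are probably stepped, so only the upper case got pushed. I'll turn the tool 90° and push with the flat finger sides, which lined both cases up in y.

```bash
python3 -c "
from h import *
print(np.round(get_state()['joints'],1))
move([.50,-.088,.2],-3.85);move([.50,-.088,.2],176.15)"
```

```text
[ 17.1  14.1 -13.1  -0.5 -62.9 -20.8]
row [77.5 83.8 -8.8] [-0.002  0.008 -1.571]
row [77.5 83.8 -8.8] [0.008 0.002 1.571]
```

Call:
arm_command --pt "77 84 -9 0 0 1.57 -1" --pt "77 84 -9 0 0 1.57 -1" --pt "77 84 -9 0 0 1.57 -1" --pt "77 84 -9 0 0 1.57 -1" --pt "77 84 -9 0 0 1.57 -1"

```text
time_s: 24.35
tcp_pos: [0.4988, -0.088, 0.1987]
eef_rot: [179.5, -0.1, -147.9]
contact_force: [0.3, -0.8, -0.0]
gripper_width: 0.0006
```

```bash
python3 -c "
from h import *
move([.445,-.086,.12],176.15)"
```

```text
row [44.4 29.6 79. ] [ 0.007 -0.004  0.627]
```

Call:
arm_command --pt "44 30 10 0.007 0 0.627 -1" --pt "44 30 10 0.007 0 0.627 -1" --pt "44 30 79 0.007 0 0.627 -1" --pt "44 30 79 0.007 0 0.627 -1" --pt "44 30 79 0.007 0 0.627 -1"

```text
time_s: 24.98
tcp_pos: [0.4438, -0.0859, 0.1182]
eef_rot: [-179.9, -0.5, 176.2]
contact_force: [-1.1, 0.7, 0.7]
gripper_width: 0.0
```

```bash
python3 -c "
from h import *
move([.445,-.086,.022],176.15)
"
```

```text
row [-2.   0.2 96.2] [-0.002 -0.008  0.   ]
```

Call:
arm_command --pt "0 0 40 0 -0.008 0 -1" --pt "0 0 75 0 -0.008 0 -1" --pt "0 0 96 0 -0.008 0 -1" --pt "0 0 96 0 -0.008 0 -1"

```text
time_s: 25.48
tcp_pos: [0.444, -0.0861, 0.0218]
eef_rot: [-179.8, 0.0, 176.3]
contact_force: [1.4, -0.1, 0.5]
gripper_width: 0.0004
```

Call:
arm_command --pt "-7 0 0 0 0 0 -1" --pt "-14 0 0 0 0 0 -1" --pt "-20 0 0 0 0 0 -1" --pt "-25 0 0 0 0 0 -1" --pt "-30 0 0 0 0 0 -1"

```text
time_s: 26.1
tcp_pos: [0.4743, -0.0881, 0.0219]
eef_rot: [-179.8, 0.0, 176.3]
contact_force: [-0.0, 0.6, 0.2]
gripper_width: 0.0004
```

Call:
arm_command --pt "-3 0 0 0 0 0 -1" --pt "-5 0 0 0 0 0 -1" --pt "-7 0 0 0 0 0 -1"

```text
time_s: 26.48
tcp_pos: [0.4806, -0.0886, 0.0217]
eef_rot: [-179.8, -0.1, 176.3]
contact_force: [-4.0, 1.6, 2.8]
gripper_width: 0.0006
```

Call:
arm_command --pt "-2 0 0 0 0 0 -1" --pt "-4 0 0 0 0 0 -1" --pt "-6 0 0 0 0 0 -1"

```text
time_s: 26.85
tcp_pos: [0.483, -0.0895, 0.021]
eef_rot: [-179.8, -0.4, 176.3]
contact_force: [-9.5, 1.9, 6.3]
gripper_width: 0.0006
```

Call:
arm_command --pt "-2 0 0 0 0 0 -1" --pt "-4 0 0 0 0 0 -1"

```text
time_s: 27.1
tcp_pos: [0.4837, -0.0901, 0.0204]
eef_rot: [-179.7, -0.7, 176.2]
contact_force: [-10.4, 2.9, 8.2]
gripper_width: 0.0003
```

Call:
arm_command --pt "-2 0 0 0 -0.012 0 -1" --pt "-4 0 0 0 -0.012 0 -1" --pt "-6 0 0 0 -0.012 0 -1" --pt "-8 0 0 0 -0.012 0 -1"

```text
time_s: 27.6
tcp_pos: [0.4846, -0.0912, 0.019]
eef_rot: [-179.6, -0.7, 176.1]
contact_force: [-22.4, 7.6, 15.3]
gripper_width: 0.0005
```

```bash
python3 - <<'E'
from h import *
s=get_state(); print(s["contact_force"],s["tcp_pos"],s["eef_rot"],s["moment"])
d=imaging.capture("scene"); b=d["pixels"][170:260,225:360,::-1]; cv2.imwrite("pics/9.png",cv2.resize(b,None,fx=5.5,fy=5.5,interpolation=cv2.INTER_CUBIC))
E
```

```text
[-22.43315377   7.58208137  15.31656069] [ 0.48464803 -0.09116042  0.01897167] [-179.64347732   -0.74558872  176.12773207] [2.98383912 7.42830264 0.35905071]
```

View pics/9.png

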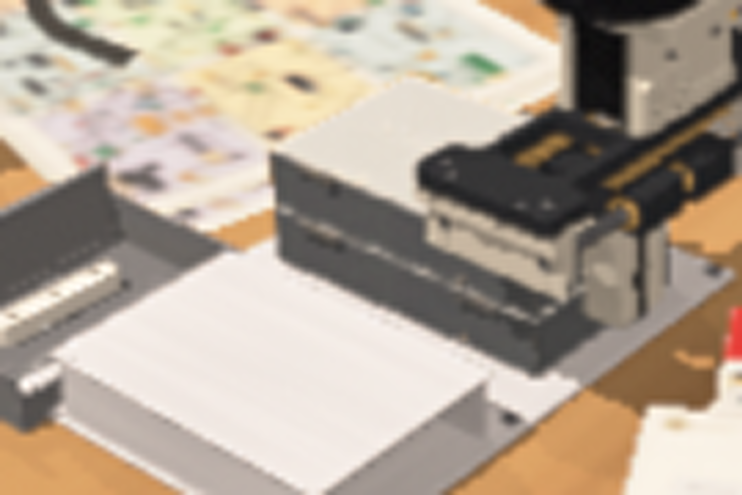

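Lower and upper edges now nearly line up (near-left columns 540 and about 533), so the lower case has moved most of the way. The finger seems to slide down as the arm gives, with friction holding it, so I'll reset and push once more.

Call:
arm_command --pt "6 0 0 0 -0.012 0 -1" --pt "6 0 -2 0 -0.012 0 -1" --pt "6 0 -2 0 -0.012 0 -1"

```text
time_s: 28.02
tcp_pos: [0.4798, -0.0906, 0.0215]
eef_rot: [-179.7, 0.0, 176.2]
contact_force: [-0.8, -0.1, -0.2]
gripper_width: 0.0003
```

Call:
arm_command --pt "-4 0 0 0 0 0 -1" --pt "-8 0 0 0 -0.006 0 -1" --pt "-11 0 -2 0 -0.012 0 -1" --pt "-14 0 -4 0 -0.015 0 -1"

```text
time_s: 28.52
tcp_pos: [0.4852, -0.0918, 0.0221]
eef_rot: [-179.6, 0.0, 176.0]
contact_force: [-20.0, 12.5, -8.8]
gripper_width: 0.0006
```

Call:
arm_command --pt "-4 0 0 0 0 0 -1" --pt "-7 0 0 0 -0.006 0 -1" --pt "-10 0 0 0 -0.01 0 -1"

```text
time_s: 28.9
tcp_pos: [0.4849, -0.0929, 0.0198]
eef_rot: [-179.5, -0.4, 175.8]
contact_force: [-35.2, 16.6, 21.6]
gripper_width: 0.0005
```

Call:
arm_command --pt "8 0 0 0 0 0 -1" --pt "30 0 0 0 0 0 -1" --pt "30 0 -60 0 0 0 -1" --pt "30 0 -120 0 0 0 -1" --pt "30 0 -180 0 0 0 -1"

```text
time_s: 29.52
tcp_pos: [0.4569, -0.0893, 0.2024]
eef_rot: [-179.5, -0.4, 175.8]
contact_force: [1.5, 1.0, -0.5]
gripper_width: 0.0001
```

```bash
python3 - <<'E'
from h import *
T=tcp(); d=imaging.capture("wrist"); d2=imaging.capture("scene"); print(T[:3,3])
a=cv2.resize(d["pixels"][0:230,180:460,::-1],(400,329),interpolation=cv2.INTER_CUBIC)
b=cv2.resize(d2["pixels"][180:245,270:350,::-1],(400,325),interpolation=cv2.INTER_CUBIC)
o=np.zeros((330,800,3),np.uint8);o[:329,:400]=a;o[:325,400:]=b;cv2.imwrite("pics/10.png",o)
E
```

```text
[ 0.45687466 -0.08925266  0.20237645]
```

View pics/10.png

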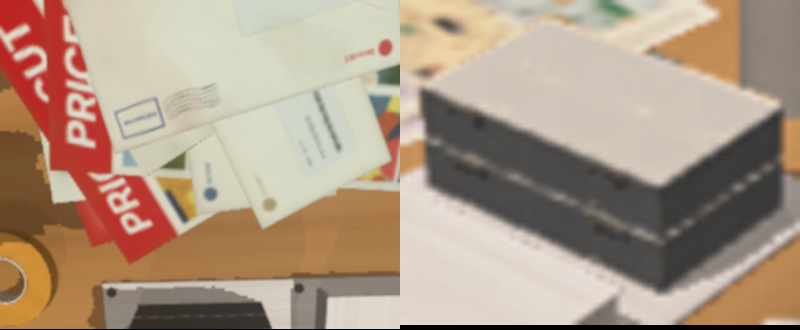

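The near and right edges of both cases now line up in the scene crop (columns 658 and 782). One last sideways push will settle both against the posts.

```bash
python3 -c "
from h import *
move([.588,-.02,.16],-93.85)"
```

```text
row [-121.6   78.3   47.1] [-0.01  -0.002 -1.575]
```

Call:
arm_command --pt "-121 78 0 0 0 -1.57 0" --pt "-121 78 0 0 0 -1.57 0" --pt "-121 78 0 0 0 -1.57 0" --pt "-121 78 0 0 0 -1.57 0" --pt "-121 78 0 0 0 -1.57 0"

```text
time_s: 30.25
tcp_pos: [0.588, -0.0196, 0.2067]
eef_rot: [-179.6, -0.5, -130.1]
contact_force: [0.1, 0.1, -0.7]
gripper_width: 0.042
```

```bash
python3 -c "
from h import *
move([.588,-.019,.16],-93.85)"
```

```text
row [-0.8  0.8 46.6] [-0.004 -0.01  -0.632]
```

Call:
arm_command --pt "-1 1 0 -0.004 -0.01 -0.632 0" --pt "-1 1 0 -0.004 -0.01 -0.632 0" --pt "-1 1 10 -0.004 -0.01 -0.632 0" --pt "-1 1 40 -0.004 -0.01 -0.632 0" --pt "-1 1 47 -0.004 -0.01 -0.632 0"

```text
time_s: 30.88
tcp_pos: [0.5872, -0.019, 0.1579]
eef_rot: [179.8, -0.0, -93.9]
contact_force: [-0.4, 0.3, 1.3]
gripper_width: 0.0438
```

```bash
python3 -c "
from h import *
move([.588,-.019,.027],-93.85)"
```

```text
row [ -0.2  -1.2 130.9] [ 0.003 -0.001 -0.001]
```

Call:
arm_command --pt "0 -1 50 0.003 0 0 0" --pt "0 -1 90 0.003 0 0 0" --pt "0 -1 115 0.003 0 0 0" --pt "0 -1 131 0.003 0 0 0" --pt "0 -1 131 0.003 0 0 0"

```text
time_s: 31.5
tcp_pos: [0.5878, -0.0192, 0.0264]
eef_rot: [179.9, -0.1, -94.0]
contact_force: [-0.9, 0.1, 0.3]
gripper_width: 0.0435
```

Call:
arm_command --pt "4 0 0 0 0 0 0" --pt "8 0 0 0 0 0 0" --pt "11 0 0 0 0 0 0" --pt "13 0 0 0 0 0 0" --pt "15 0 0 0 0 0 0"

```text
time_s: 32.12
tcp_pos: [0.5873, -0.0324, 0.027]
eef_rot: [-180.0, 0.1, -93.9]
contact_force: [-5.4, 19.3, 3.8]
gripper_width: 0.0435
```

Call:
arm_command --pt "2 0 0 0 0 0 0" --pt "4 0 0 0 0 0 0"

```text
time_s: 32.38
tcp_pos: [0.5873, -0.0326, 0.027]
eef_rot: [-179.9, 0.3, -93.8]
contact_force: [-7.1, 33.2, 3.3]
gripper_width: 0.0439
```

Call:
arm_command --pt "-8 0 0 0 0 0 0" --pt "-8 0 -50 0 0 0 0" --pt "-8 0 -110 0 0 0 0" --pt "-18 0 -165 0 0 0 0" --pt "-18 0 -165 0 0 0 0"

```text
time_s: 33.0
tcp_pos: [0.5909, -0.0148, 0.1976]
eef_rot: [-179.4, 0.4, -93.8]
contact_force: [-0.2, 0.4, -0.9]
gripper_width: 0.0443
```

```bash
python3 - <<'E'
from h import *
T=tcp(); print(T[:3,3])
# joint check: canny-refined line fits of upper top edges (wrist) and post/stop from station outline
d=imaging.capture("wrist")
for x in models.outline_of("wrist","upper_case")[:2]:
    cs=max(cv2.findContours(x["pixels"].astype(np.uint8),0,1)[0],key=len)[:,0]
    q=ray(d,cs,.068,T)[:,:2].astype(np.float32)*1000; print("case",x["conf"],cv2.minAreaRect(q))
g=cv2.cvtColor(d["pixels"],cv2.COLOR_RGB2HSV); m=((g[...,0]>105)&(g[...,0]<125)&(g[...,1]>120)).astype(np.uint8); m[200:]=0; m[:,:190]=0;m[:,260:]=0
ys,xs=np.nonzero(m); c=[(y,xs[ys==y].max()) for y in np.unique(ys)]; uv=np.array([(x,y) for y,x in c]); print(np.round(ray(d,uv[[3,len(uv)//2,-4]],.06,T)*1000,1))
d2=imaging.capture("scene"); g=d2["pixels"].astype(float).mean(2)
# gradient-based fit of two stacked boxes in the scene image
def edges(st,z0):
    L=[]
    for a,b in (((-84,52),(84,52)),((-84,52),(-84,-52))):
        for z in (z0,z0+32): L.append((np.array([*a,z]),np.array([*b,z])))
    L.append((np.array([-84,52,z0]),np.array([-84,52,z0+32]))); return L
dx,dy=cv2.Sobel(cv2.GaussianBlur(g,(0,0),.8),cv2.CV_64F,1,0),cv2.Sobel(cv2.GaussianBlur(g,(0,0),.8),cv2.CV_64F,0,1)
G=np.hypot(dx,dy)
from scipy.optimize import minimize
def score(p,z0):
    s=0
    for a,b in edges(None,z0):
        P=(a+np.linspace(.05,.95,40)[:,None]*(b-a))/1000
        uv=proj(d2,st2w([p[0]/1e3,p[1]/1e3,p[2]/1e2],P)).astype(np.float32)
        s+=cv2.remap(G,uv[:,:1],uv[:,1:],1).mean()
    return -s
for n,z0 in (("upper",36),("lower",4)):
    best=min((minimize(score,[x,y,w],args=(z0,),method="Nelder-Mead") for x in (573,579,585) for y in (-103,-97) for w in (-7,-5)),key=lambda o:o.fun); print(n,best.x,best.fun)
for o in models.outline_of("wrist","offcut"): print(o["conf"],np.round(ray(d,o["rect"][:2],.01,T)[0],3))
for n in ("tape_roll","vial","hub"): 
    d3=imaging.capture("top"); print(n,[np.round(o["rect"]) for o in models.outline_of("top",n)[:1]])
E
```

```text
[ 0.5909315  -0.01482228  0.19760275]
case 0.71 ((581.0241088867188, -96.01036071777344), (111.20671844482422, 168.42703247070312), 87.50105285644531)
[[ 666.8 -125.9   60. ]
 [ 668.  -100.6   60. ]
 [ 669.   -74.8   60. ]]
upper [580.66743325 -97.49151694  -5.67956794] -846.4906195650786
lower [ 615.0645536  -100.26268673   -7.2223609 ] -786.6089157581215
0.82 [0.718 0.036 0.01 ]
0.69 [0.563 0.18  0.01 ]
tape_roll [array([363., 234.,  27.,  28.])]
vial [array([286., 194., 106.,  70.])]
hub [array([407., 195.,  24.,  22.])]
```

```bash
python3 - <<'E'
from h import *
d2=imaging.capture("scene"); g=cv2.GaussianBlur(d2["pixels"].astype(float).mean(2),(0,0),.8)
G=np.hypot(cv2.Sobel(g,cv2.CV_64F,1,0),cv2.Sobel(g,cv2.CV_64F,0,1))
def sc(p,z0,zs):
    s=0
    L=[((-84,52,z),(84,52,z)) for z in zs]+[((-84,52,z),(-84,-52,z)) for z in zs]+[((-84,52,z0),(-84,52,z0+32))]
    for a,b in L:
        a,b=np.array(a),np.array(b); P=(a+np.linspace(.05,.95,40)[:,None]*(b-a))/1000
        uv=proj(d2,st2w([p[0]/1e3,p[1]/1e3,np.radians(p[2])],P)).astype(np.float32); s+=cv2.remap(G,uv[:,:1],uv[:,1:],1).mean()
    return s
for n,z0,zs in (("upper",36,(36,68)),("lower",4,(4,36)),("lower, bottom only",4,(4,))):
    A=sorted(((sc((x,y,w),z0,zs),x,y,w) for x in np.arange(568,592,1.) for y in np.arange(-107,-87,1.) for w in np.arange(-5,-.9,.5)),reverse=True)
    print(n,[np.round(a,1).tolist() for a in A[:4]])
# post circles in wrist view
T=tcp(); d=imaging.capture("wrist"); st=[.581-.0038,-.022,np.radians(-2.9)]
cv2.imwrite("pics/11.png",np.vstack([cv2.resize(d["pixels"][15:55,205:295,::-1],(720,320),interpolation=2),cv2.resize(d["pixels"][10:40,360:440,::-1],(720,270),interpolation=2)]))
E
```

```text
upper [[845.7, 581.0, -97.0, -3.0], [843.8, 581.0, -97.0, -2.5], [843.5, 580.0, -97.0, -3.5], [842.1, 580.0, -98.0, -3.5]]
lower [[751.5, 579.0, -98.0, -4.0], [751.1, 579.0, -99.0, -3.5], [750.9, 579.0, -99.0, -3.0], [750.9, 580.0, -98.0, -3.5]]
lower, bottom only [[657.0, 581.0, -98.0, -3.0], [656.9, 581.0, -99.0, -3.0], [656.3, 581.0, -99.0, -3.5], [655.7, 581.0, -98.0, -3.5]]
```

View pics/11.png

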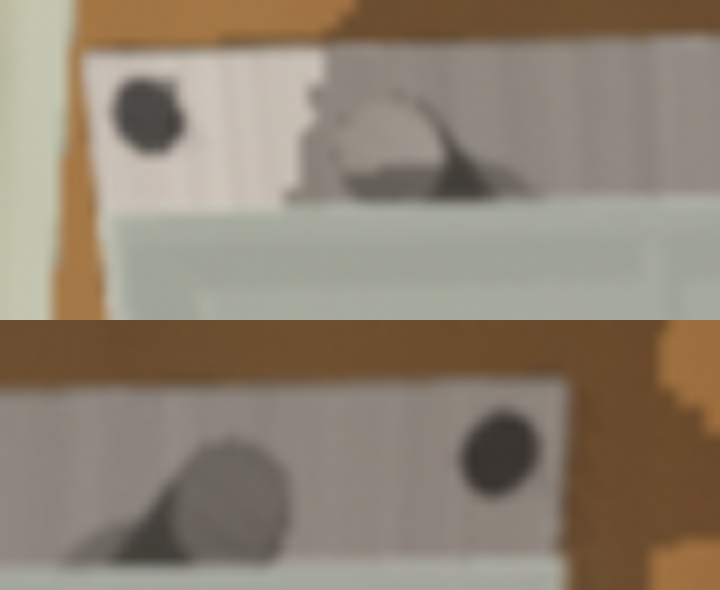

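Both posts touch or all but touch the case edge: far disc bottom at row 195 against the edge at 200, near 558 against 557. The cases fit at about -3° yaw, but my tool pushed at -3.85°. I'll do one more push at -3° to close the last fraction at the far post.

```bash
python3 -c "
from h import *
move([.595,-.018,.027],-93.0)"
```

```text
row [  2.8  -6.9 164.7] [-0.001  0.005 -0.015]
```

Call:
arm_command --pt "1 -7 50 0 0.005 -0.015 0" --pt "1 -7 100 0 0.005 -0.015 0" --pt "1 -7 140 0 0.005 -0.015 0" --pt "1 -7 165 0 0.005 -0.015 0" --pt "1 -7 165 0 0.005 -0.015 0"

```text
time_s: 34.22
tcp_pos: [0.5937, -0.0166, 0.0247]
eef_rot: [179.8, -0.1, -93.0]
contact_force: [-0.3, 0.6, 0.0]
gripper_width: 0.0437
```

Call:
arm_command --pt "5 0 0 0 0 0 0" --pt "9 0 0 0 0 0 0" --pt "12 0 0 0 0 0 0" --pt "15 0 0 0 0 0 0" --pt "18 0 0 0 0 0 0"

```text
time_s: 34.85
tcp_pos: [0.5932, -0.0333, 0.0252]
eef_rot: [179.9, 0.0, -93.0]
contact_force: [-5.0, 21.2, 5.4]
gripper_width: 0.0436
```

Call:
arm_command --pt "2 0 0 0 0 0 0" --pt "3 0 0 0 0 0 0"

```text
time_s: 35.1
tcp_pos: [0.5932, -0.0333, 0.0253]
eef_rot: [180.0, 0.2, -92.9]
contact_force: [-4.2, 22.2, 1.7]
gripper_width: 0.0441
```

Call:
arm_command --pt "-9 0 0 0 0 0 0" --pt "-9 0 -50 0 0 0 0" --pt "-9 0 -110 0 0 0 0" --pt "-20 0 -170 0 0 0 0" --pt "-20 0 -170 0 0 0 0"

```text
time_s: 35.72
tcp_pos: [0.5974, -0.0132, 0.2015]
eef_rot: [-179.5, 0.3, -92.8]
contact_force: [0.9, -0.0, -0.9]
gripper_width: 0.0441
```

```bash
python3 - <<'E'
from h import *
T=tcp(); d=imaging.capture("wrist")
x=models.outline_of("wrist","upper_case")[0]
cs=max(cv2.findContours(x["pixels"].astype(np.uint8),0,1)[0],key=len)[:,0]
print("case",cv2.minAreaRect(ray(d,cs,.068,T)[:,:2].astype(np.float32)*1000))
print([(o["conf"],np.round(ray(d,o["rect"][:2],.01,T)[0],3)) for o in models.outline_of("wrist","offcut")])
print(get_state()["contact_force"])
r.close_job()
E
```

```text
case ((580.633544921875, -95.53814697265625), (111.99180603027344, 168.9536590576172), 87.83509826660156)
[(0.96, array([0.563, 0.182, 0.01 ])), (0.94, array([0.719, 0.038, 0.01 ]))]
[ 0.31167368  1.28072213 -1.03089737]
the job is handed in; nothing more can be done
```

The job is handed in at about 36 s on the robot's clock: the white offcut is in the scrap bin, and the second case is stacked on the first. I placed the offcut with the case still on its shelf. Then I pushed that case across the gap onto the lower one and pushed the pile up to the end stop and posts.

**Contact:** The last pushes met a firm stop, at about 35 N toward the end stop and 22–33 N toward the posts. Afterwards the gripper was clear of everything, with the force reading near zero.

**Pile position:** Camera fits put both cases within about 1–2 mm and 1° of each other, so both read as lying flat. The upper case may be about 1 mm from the end stop and 1–2 mm from the posts, which is within camera error.

**Checks that failed or disagreed:**
- **Lower case:** My first end pushes left it about 5 mm short of the end stop. I corrected that with the tool turned 90°, and the edges then lined up.
- **Lower-case fit:** One automatic fit of its position landed in the wrong place, so I repeated it within a narrower search.
- **Side alignment:** I pushed along an angle about 1° off the cases' own, so I repeated the last side push at the corrected angle.
- **Tape roll, vial and hub:** The tape roll and hub show no real change from the first picture. The last search for the vial returned a wrong match, so I couldn't confirm it, though the arm was not sent near it.

I viewed 13 pictures against the budget of 10.

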